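# Restock the gravity-feed dessert rack

### The arm

A 7-joint arm with a two-finger parallel gripper is mounted at the origin on the work surface. World frame = base frame: x ahead of the robot, y to its left, z up, the work surface at z = 0. Lengths are in m, angles in rad, forces in N, time in s.
With the tool pointing down it reaches from about 0.425 to 0.875 m from the base axis. Payload 8.4 kg.
Tool frame: the origin (TCP) lies at the very end of the fingers, on their centre line; the grasp point (between the pads) lies 19 mm behind it; z points along the fingers, y is the line along which they close (so a half turn about z gives the same grasp; the last joint's range is limited). The gripper opens to 85 mm and grips with 20 to 120 N. Pads are 22 mm wide; open, the fingers measure 114 mm over their backs; the gripper's body (76 mm by 85 mm) begins 54 mm behind the grasp point. The pads swing forward as they close: fully open they stand 13 mm farther back than shut.
Start: joints at [-1.298, 0.333, 0.04, 1.465, -0.013, 1.343, -0.059], TCP at [0.236, 0.606, 0.231] pointing down, gripper open.
Joint ranges: [-2.58, 2.58], [-0.38, 2.09], [-1.3, 1.39], [0.25, 2.4], [-1.5, 4.64], [0.08, 2.09], [-2.65, 2.65]. Speed limits (rad/s): [2.22, 2.22, 2.79, 2.79, 3.14, 3.14, 3.14].

### API

Orientations are given as [roll, pitch, yaw] about the fixed x, y, z axes, in that order (R = Rz(yaw) Ry(pitch) Rx(roll)).
In Python, from bench import r gives the robot as it stands.
- The arm moves only by the shell command python3 -m handwheel 'ROWS' [FORCE]. ROWS is text: rows parted by semicolons, each of 7 numbers parted by spaces: the shift along the world's x, y, z normalised to -1 to 1, where 1 is 0.2 m, then the turn, a rotation vector about the world's x, y, z normalised to -1 to 1, where 1 is 90 degrees, then the opening, from -1 (shut) to 1 (fully open). A call has 1 to 20 rows; each row is the pose to reach, as a shift and turn from the pose commanded when the call began; what a row does not reach only later rows make up. A row lasts 1/10 s, in which the tool goes at most 50 mm and 8.59 degrees, less where a joint would pass 70% of its speed; a pose out of reach is approached as far as the arm can. A call with a number of a shift or a turn outside -1 to 1 is refused whole. A call with a gripper value outside its range is refused whole. The fingers move at their own pace and stop on an object; FORCE is the grip in N (left out, the last holds). Time passes only in rows, so rows that repeat a pose let the fingers close. It gives the time, the measured TCP pose, the force, the opening and the grip force at its end, in the units of the state.
- r.sense(): the state, without advancing time (a new reading comes with each control period).
- r.capture(name): name is "side" or "top" or "wrist"; returns a dict with "img" (384x512x3 uint8, red, green, blue), "fx", "fy", "cx", "cy" (pixels), "pose" (4x4, takes a point from camera to world coordinates). Camera axes: x right, y up, looking along -z (the intrinsics and any distortion apply to the point x, -y, -z); pixel columns grow to the right and rows downward; lengths in m; the calibration is good to about 2 mm. A picture is of the moment at which its call begins. There is no depth.
- r.close_job(): hands the job in; it is judged then, once.
The state is a dict: "t": time; "joint_pos": joint angles; "joint_velocities": joint speeds; "joint_torque": joint torques, N m; "position": TCP position; "ee_rot": TCP orientation; "ft_force": force on the tool from outside, world axes, zero at the start; "torque": the same for the moment, N m; "width": finger opening in m; "gripper_force": force on a finger pad.
Only numpy, scipy, OpenCV 4.12 (cv2) and the standard library are available. Lean on these libraries where they do the work, as an engineer would, in place of code of your own. Each camera call takes 0.05 s, during which the arm holds its last target. There are 200 camera calls.

### The job

Take the yellow-lidded pot standing on the counter and load it into the lane of the rack that already holds a yellow-lidded pot, behind it (uphill), then push the two down the lane until the front pot rests against the blue stop plate with the new pot close up against it. Push lightly, only just until the row meets the stop: the pots are glass. Leave the pots in the other lanes, the red-capped milk bottle and the egg in its cup where they are.

Things in the scene. Friction and masses are not known exactly. Their poses are not given: they have to be found in the camera images.
- rack: White gravity-feed rack fixed on the counter, three lanes sloping down 0.14 rad. Origin: centre of the deck's surface, 52 mm above the counter. x downhill along the lanes, y across, z square to the deck. Deck from x = -180 mm (open upper end) to +180 mm. Lane centres at y = -70, 0, +70 mm; lanes 66 mm wide, walls between them 4 mm thick, 24 mm high
- stop_rail: Rails at the rack's lower end, fixed to it, carrying the blue stop plate across all lanes, 4 to 38 mm above the deck. Origin: on the deck, 120 mm downhill of the rack's origin, same axes. The plate is clamped by hand: its uphill face lies 75 to 155 mm downhill of the rack's origin; the setting is not measured and must be felt. Light touch only: at most 10 N, bumps included
- new_pot: The pot to load, yellow lid and band: glass, 62 mm across, 60 mm high, on it a lid 57 mm across, 16 mm high (76 mm in all), 0.18 to 0.36 kg. Origin: centre of the underside, z along its axis to the lid. Stands on the counter, near the rack's upper end
- row_pot: The pot already in the lane to fill, yellow lid and band: glass, 62 mm across, 60 mm high, on it a lid 57 mm across, 16 mm high (76 mm in all), 0.18 to 0.36 kg. Origin: centre of the underside, z along its axis to the lid. Stuck part-way down any one of the three lanes, square to the deck. Pots do not slide by themselves: each needs a push of 0.5 to 2 N down the lane
- red_pot: Pot with a red lid and band, same make and size as the yellow ones, in another lane, abreast of the yellow one; to be left alone. Origin: centre of the underside
- blue_pot: Pot with a blue lid and band, same make and size as the yellow ones, in another lane, abreast of the yellow one; to be left alone. Origin: centre of the underside
- milk_red: White milk bottle with a red cap, 72 mm across, 195 mm high, on the counter beyond the rack's lower end; to be left alone. Origin: centre of the underside
- egg_cup: Orange egg cup with a brown egg, 54 mm across, 78 mm high, on the counter beyond the rack's lower end; to be left alone. Origin: centre of the underside
Mind the look-alikes: they are no part of the job. Leave any black or turquoise look-alike of the new_pot alone.

How it is judged:
By the outcome, as a careful person would: the job done as asked, in the order asked, and still so for the second after the job is handed in, with the robot touching nothing.
It also fails if it takes over 61 s, if anything falls off the work surface, if the arm or the gripper's body presses on something with over 40 N, if the wrist force passes 120 N, or if a joint passes its speed limit or range.

## Working session

There is one attempt and no reset: what is moved stays moved. The work goes in short steps, Python scripts to look and compute and a shell command to move; the robot and the scene stay as the last step left them, time stands still between calls to the robot, and variables do not carry over. Pictures are saved under pics/ and viewed, at most 10 in all, crops included, and the job is handed in when it is done.

```bash
mkdir -p pics; ls; python3 - <<'E'
from bench import r
import cv2,numpy as np,json
s=r.sense();print({k:np.round(v,3).tolist() for k,v in s.items()})
for n in("top","side"):
    c=r.capture(n);cv2.imwrite(f"pics/{n}0.png",c["img"][...,::-1]);np.savez(f"{n}0.npz",**{k:c[k] for k in("img","fx","fy","cx","cy","pose")})
    print(n,[c[k] for k in c if k not in("img","pose")],np.round(c["pose"],3).tolist(),c.keys())
E
```

```text
pics
{'t': 0.0, 'joint_pos': [-1.298, 0.334, 0.04, 1.466, -0.013, 1.343, -0.058], 'joint_velocities': [-0.001, -0.001, 0.001, -0.001, -0.001, 0.001, -0.001], 'joint_torque': [-0.001, -65.856, 1.365, -40.555, 0.017, 0.013, 0.0], 'position': [0.236, 0.605, 0.23], 'ee_rot': [-3.14, 0.0, 2.77], 'ft_force': [0.283, -0.073, 1.061], 'torque': [0.02, 0.017, 0.029], 'gripper_force': 0.0, 'width': 0.085}
top [417.02289519204703, 417.02289519204703, 258.18254248418765, 188.89918553658836] [[-0.023, 0.996, -0.086, 0.457], [-1.0, -0.022, 0.01, 0.037], [0.008, 0.086, 0.996, 1.146], [0.0, 0.0, 0.0, 1.0]] dict_keys(['img', 'fx', 'fy', 'cx', 'cy', 'pose'])
side [349.6439843597386, 349.6439843597386, 253.27962544900475, 190.06614482226766] [[0.956, 0.174, -0.235, 0.314], [-0.292, 0.522, -0.801, -0.739], [-0.017, 0.835, 0.55, 0.586], [0.0, 0.0, 0.0, 1.0]] dict_keys(['img', 'fx', 'fy', 'cx', 'cy', 'pose'])
```

View pics/top0.png

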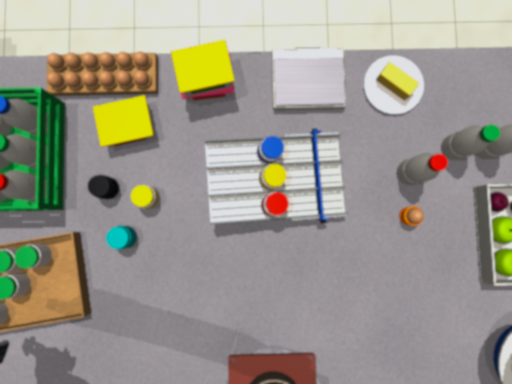

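View pics/side0.png

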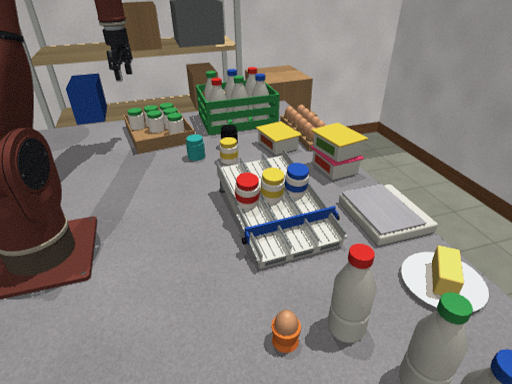

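```bash
cat > h.py <<'E'
import numpy as np,cv2
def load(n):return dict(np.load(n+".npz"))
def ray(c,u,v):
    d=c["pose"][:3,:3]@np.array([(u-c["cx"])/c["fx"],-(v-c["cy"])/c["fy"],-1]);return c["pose"][:3,3],d
def onz(c,u,v,z):
    o,d=ray(c,u,v);return o+d*(z-o[2])/d[2]
def proj(c,p):
    q=c["pose"][:3,:3].T@(np.array(p)-c["pose"][:3,3]);return c["cx"]+c["fx"]*q[0]/-q[2],c["cy"]-c["fy"]*q[1]/-q[2]
def tri(a,ua,b,ub):
    (o1,d1),(o2,d2)=ray(a,*ua),ray(b,*ub)
    t=np.linalg.lstsq(np.c_[d1,-d2],o2-o1,rcond=None)[0];p,q=o1+t[0]*d1,o2+t[1]*d2
    return (p+q)/2,np.linalg.norm(p-q)
def blobs(img,lo,hi,amin=60):
    m=cv2.inRange(cv2.cvtColor(img,cv2.COLOR_RGB2HSV),lo,hi)
    n,_,st,ce=cv2.connectedComponentsWithStats(m)
    return [(ce[i].round(1).tolist(),st[i].tolist()) for i in range(1,n) if st[i][4]>=amin]
E
python3 - <<'E'
from h import *
t=load("top0");s=load("side0")
Y=((22,140,90),(33,255,255))
for n,c in(("top",t),("side",s)):
    for k,(lo,hi) in dict(Y=Y,B=((105,140,60),(125,255,255)),R=((0,170,90),(4,255,255))).items():
        print(n,k,[b for b in blobs(c["img"],lo,hi,40)])
a=cv2.resize(t["img"][125:245,85:205],(400,400),interpolation=2);b=cv2.resize(t["img"][120:235,195:355],(400*160//115,400),interpolation=2)
cv2.imwrite("pics/crop1.png",np.hstack([a[:,:240],b])[...,::-1]);print(a.shape,b.shape)
E
```

```text
top Y [([202.3, 66.5], [172, 40, 62, 53, 2414]), ([397.2, 80.9], [378, 64, 39, 34, 713]), ([123.1, 120.9], [93, 95, 61, 52, 2295]), ([274.6, 174.8], [264, 164, 22, 23, 403]), ([141.5, 195.7], [131, 185, 22, 22, 378])]
top B [([3.6, 104.9], [0, 97, 10, 16, 123]), ([317.3, 174.6], [312, 130, 14, 91, 310]), ([272.1, 147.0], [262, 137, 21, 21, 365]), ([499.7, 345.4], [494, 327, 18, 42, 109])]
top R [([438.0, 162.1], [429, 154, 19, 17, 235]), ([1.8, 181.2], [0, 175, 5, 15, 62]), ([276.8, 203.1], [267, 192, 21, 23, 361])]
side Y [([278.3, 130.9], [256, 121, 46, 21, 538]), ([339.1, 134.3], [312, 123, 56, 24, 727]), ([227.9, 141.8], [220, 137, 17, 11, 153]), ([228.3, 155.4], [220, 152, 17, 7, 81]), ([272.7, 175.9], [262, 168, 22, 17, 296]), ([271.1, 193.2], [261, 187, 23, 11, 124]), ([443.0, 279.1], [433, 246, 30, 49, 478])]
side B [([231.5, 72.0], [228, 69, 9, 7, 49]), ([85.5, 98.6], [66, 74, 40, 50, 1447]), ([259.6, 76.7], [256, 74, 9, 7, 52]), ([297.5, 170.7], [287, 163, 22, 17, 288]), ([294.7, 187.6], [285, 180, 23, 12, 113]), ([289.2, 221.6], [245, 206, 93, 38, 836]), ([502.9, 366.3], [491, 349, 21, 35, 564])]
side R [([251.6, 70.1], [248, 68, 9, 6, 43]), ([216.0, 81.0], [212, 78, 9, 7, 58]), ([246.8, 181.1], [237, 173, 21, 18, 296]), ([246.9, 199.0], [236, 194, 23, 9, 101]), ([360.9, 255.4], [349, 244, 25, 24, 477])]
(400, 400, 3) (400, 556, 3)
```

View pics/crop1.png

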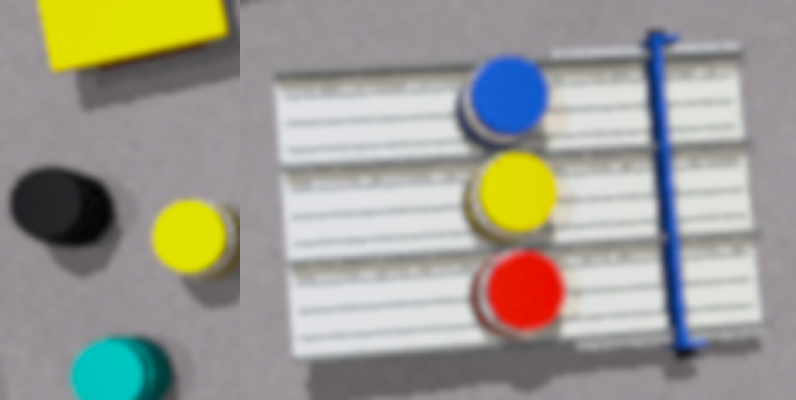

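```bash
python3 - <<'E'
from h import *
t=load("top0");s=load("side0")
print("new top",onz(t,141.5,195.7,.076))
P={}
for n,(u,v) in dict(B=(272.1,147),Y=(274.6,174.8),R=(276.8,203.1)).items():
    P[n]=onz(t,u,v,.128); print(n,P[n])
d=P["B"]-P["R"];print("dist",np.linalg.norm(d),"yaw of rack x (from pots)",np.arctan2(-d[0],d[1])) 
ul,ll=onz(t,205.6,145.9,.08),onz(t,210.2,222.1,.08)
ur,lr=onz(t,339.3,134.4,.03),onz(t,345.1,212.6,.03)
print(ul,ll,ur,lr);U=(ul+ll)/2;L=(ur+lr)/2
e=L-U;print("centre",(U+L)/2,"len",np.linalg.norm(e),"yaw",np.arctan2(e[1],e[0]))
for pa,pb in(((317,131),None),((321,219),None)):print("plate",onz(t,*pa,.08))
E
```

```text
new top [0.53782161 0.32559038 0.076     ]
B [ 0.64750348 -0.01045794  0.128     ]
Y [ 0.5781892  -0.01483886  0.128     ]
R [ 0.50845578 -0.01840405  0.128     ]
dist 0.13927455507958095 yaw of rack x (from pots) -1.5137117689918176
[0.66301115 0.15928182 0.08      ] [0.46626115 0.1499111  0.08      ] [ 0.69670278 -0.19877894  0.03      ] [ 0.48390717 -0.20596185  0.03      ]
centre [ 0.57747056 -0.02388697  0.055     ] len 0.36136439051308705 yaw -1.4990117455635272
plate [ 0.69613853 -0.13051911  0.08      ]
plate [ 0.46776119 -0.13280421  0.08      ]
```

Candidates for the pot to load (top view): the round yellow lid at (141.5, 196), black at (103, 187) and turquoise at (121, 237). The first fits: yellow, round and on the counter uphill of the rack. The crop confirms it. The yellow row pot is in the middle lane at (274.6, 175), with blue at (272, 147) and red at (277, 203) in the side lanes. I'll go above the new pot with the fingers set to close across the lanes.

```bash
python3 -m handwheel '0.75 -0.7 0 0 0 -0.723 1; 0.75 -0.7 0 0 0 -0.723 1; 0.75 -0.7 0 0 0 -0.723 1; 0.75 -0.7 0 0 0 -0.723 1; 0.75 -0.7 0 0 0 -0.723 1; 0.75 -0.7 0 0 0 -0.723 1; 0.75 -0.7 0 0 0 -0.723 1; 0.75 -0.7 0 0 0 -0.723 1; 0.75 -0.7 0 0 0 -0.723 1' 40
python3 -m handwheel '0.3 -0.3 -0.1 0 0 0 1; 0.5 -0.45 -0.15 0 0 0 1; 0.76 -0.70 -0.15 0 0 0 1; 0.76 -0.7 -0.15 0 0 0 1; 0.76 -0.7 -0.15 0 0 0 1; 0.76 -0.7 -0.15 0 0 0 1; 0.76 -0.7 -0.15 0 0 0 1; 0.76 -0.7 -0.15 0 0 0 1'
python3 - <<'E'
from bench import r
import cv2,numpy as np
from h import *
s=r.sense();print(s["t"],np.round(s["position"],4),np.round(s["ee_rot"],3))
c=r.capture("wrist");cv2.imwrite("pics/w1.png",c["img"][...,::-1]);np.savez("w1.npz",**c)
for b in blobs(c["img"],(22,140,90),(33,255,255)):
    print(b, onz(c,*b[0],.076))
E
```

```text
t: 1.0
position: [0.386, 0.4654, 0.2309]
ee_rot: [-3.141, 0.001, 1.633]
ft_force: [0.6, 0.5, 0.2]
width: 0.0854
gripper_force: 0.0
t: 1.8
position: [0.5367, 0.3277, 0.2013]
ee_rot: [-3.141, -0.001, 1.638]
ft_force: [-0.8, 0.3, -0.4]
width: 0.0854
gripper_force: 0.0
1.8 [0.5367 0.3277 0.2013] [-3.141e+00 -1.000e-03  1.638e+00]
([460.4, 138.1], [407, 59, 105, 157, 14777]) [0.71991853 0.38509298 0.076     ]
([256.1, 149.6], [234, 146, 45, 14, 125]) [0.53530232 0.36206502 0.076     ]
([257.4, 184.3], [229, 156, 58, 57, 2580]) [0.5388372  0.32883862 0.076     ]
```

View pics/w1.png

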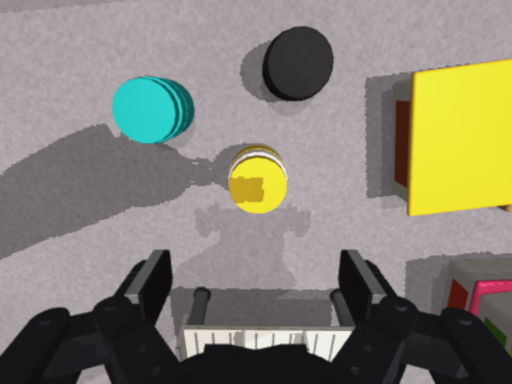

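The wrist view shows the yellow lid at (258, 184), and black (298, 63) and turquoise (150, 110) are well clear of the fingers. Next: descend, grip, lift.

```bash
python3 -m handwheel '0.008 0.004 -0.2 0 0 0 1; 0.008 0.004 -0.4 0 0 0 1; 0.008 0.004 -0.6 0 0 0 1; 0.008 0.004 -0.75 0 0 0 1; 0.008 0.004 -0.85 0 0 0 1; 0.008 0.004 -0.85 0 0 0 1; 0.008 0.004 -0.85 0 0 0 1; 0.008 0.004 -0.85 0 0 0 -1; 0.008 0.004 -0.85 0 0 0 -1; 0.008 0.004 -0.85 0 0 0 -1; 0.008 0.004 -0.85 0 0 0 -1; 0.008 0.004 -0.85 0 0 0 -1; 0.008 0.004 -0.85 0 0 0 -1' 25
```

```text
t: 3.15
position: [0.5403, 0.3273, 0.0332]
ee_rot: [3.14, -0.002, 1.634]
ft_force: [-1.5, 0.1, 7.2]
width: 0.0613
gripper_force: 26.3
```

Gripped (61 mm wide). Lift, carry to the lane's upper part, and tilt to the deck.

```bash
python3 -m handwheel '0 0 0.1 0 0 0 -1; 0 0 0.3 0 0 0 -1; 0 0 0.5 0 0 0 -1; 0 0 0.65 0 0 0 -1; 0.02 -0.1 0.75 0 0 0 -1; 0.05 -0.25 0.8 0 0 0 -1; 0.08 -0.4 0.8 0 0 0 -1; 0.11 -0.55 0.8 0 0 0 -1; 0.14 -0.7 0.8 0 0 0 -1; 0.165 -0.85 0.8 0 0 0 -1; 0.165 -0.95 0.8 0 0 0 -1; 0.165 -1 0.8 0 0 0 -1; 0.165 -1 0.8 0 0 0 -1' 
python3 -m handwheel '0 -0.1 0 0.03 0.002 0 -1; 0 -0.2 0 0.06 0.004 0 -1; 0 -0.3 0 0.089 0.006 0 -1; 0 -0.325 -0.1 0.089 0.006 0 -1; 0 -0.325 -0.19 0.089 0.006 0 -1; 0 -0.325 -0.19 0.089 0.006 0 -1; 0 -0.325 -0.19 0.089 0.006 0 -1; 0 -0.325 -0.19 0.089 0.006 0 -1'
python3 - <<'E'
from bench import r
import cv2,numpy as np
from h import *
s=r.sense();print(s["t"],np.round(s["position"],4),np.round(s["ee_rot"],3),s["gripper_force"])
for n in("wrist","top"):
    c=r.capture(n);np.savez(n+"2.npz",**c)
    if n=="wrist":cv2.imwrite("pics/w2.png",c["img"][...,::-1])
    print(n,blobs(c["img"],(22,140,90),(33,255,255),100))
E
```

```text
t: 4.45
position: [0.5729, 0.125, 0.1919]
ee_rot: [3.141, -0.0, 1.632]
ft_force: [-0.1, 1.3, -2.2]
width: 0.0611
gripper_force: 29.0
t: 5.25
position: [0.5734, 0.0625, 0.1544]
ee_rot: [3.141, -0.14, 1.636]
ft_force: [-0.5, 0.8, -2.0]
width: 0.0613
gripper_force: 29.0
5.25 [0.5734 0.0625 0.1544] [ 3.141 -0.14   1.636] 28.954771757125854
wrist [([254.7, 206.2], [202, 192, 106, 43, 1255]), ([254.9, 291.2], [188, 230, 135, 119, 12682])]
top [([202.4, 66.6], [172, 41, 62, 52, 2414]), ([397.2, 81.0], [378, 64, 39, 35, 702]), ([123.1, 120.9], [93, 95, 61, 51, 2291])]
```

View pics/w2.png

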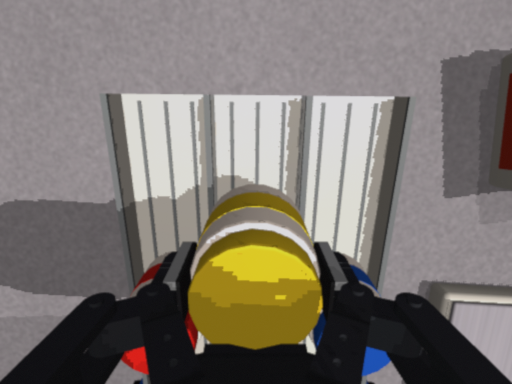

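```bash
python3 - <<'E'
from h import *
c=load("wrist2");g=cv2.cvtColor(c["img"],cv2.COLOR_RGB2GRAY)
for v in(105,130,150):
    print(v,"L",list(zip(range(198,222),g[v,198:222].tolist())));print("  R",list(zip(range(284,318),g[v,284:318].tolist())))
a=c["img"][85:175,95:420];cv2.imwrite("pics/w2c.png",cv2.resize(a,(0,0),fx=2.4,fy=2.4,interpolation=2)[...,::-1])
E
```

```text
105 L [(198, 183), (199, 157), (200, 154), (201, 154), (202, 153), (203, 145), (204, 136), (205, 133), (206, 134), (207, 133), (208, 132), (209, 121), (210, 106), (211, 116), (212, 128), (213, 135), (214, 180), (215, 212), (216, 219), (217, 219), (218, 220), (219, 219), (220, 219), (221, 219)]
  R [(284, 138), (285, 154), (286, 197), (287, 217), (288, 207), (289, 178), (290, 157), (291, 153), (292, 152), (293, 152), (294, 153), (295, 153), (296, 152), (297, 152), (298, 152), (299, 152), (300, 143), (301, 124), (302, 112), (303, 110), (304, 108), (305, 92), (306, 116), (307, 136), (308, 137), (309, 138), (310, 138), (311, 142), (312, 179), (313, 211), (314, 219), (315, 220), (316, 220), (317, 220)]
130 L [(198, 215), (199, 184), (200, 157), (201, 154), (202, 153), (203, 152), (204, 145), (205, 136), (206, 132), (207, 132), (208, 131), (209, 130), (210, 116), (211, 102), (212, 116), (213, 128), (214, 136), (215, 180), (216, 213), (217, 219), (218, 219), (219, 219), (220, 220), (221, 219)]
  R [(284, 153), (285, 197), (286, 218), (287, 219), (288, 217), (289, 184), (290, 155), (291, 151
[... 319 characters left out ...]
[(198, 218), (199, 217), (200, 184), (201, 156), (202, 153), (203, 152), (204, 152), (205, 143), (206, 134), (207, 130), (208, 130), (209, 130), (210, 128), (211, 110), (212, 104), (213, 120), (214, 130), (215, 155), (216, 198), (217, 218), (218, 220), (219, 219), (220, 220), (221, 219)]
  R [(284, 194), (285, 217), (286, 209), (287, 198), (288, 173), (289, 153), (290, 150), (291, 150), (292, 150), (293, 150), (294, 150), (295, 150), (296, 150), (297, 148), (298, 126), (299, 110), (300, 109), (301, 107), (302, 88), (303, 111), (304, 130), (305, 133), (306, 132), (307, 132), (308, 140), (309, 187), (310, 215), (311, 219), (312, 220), (313, 220), (314, 219), (315, 219), (316, 218), (317, 191)]
```

View pics/w2c.png

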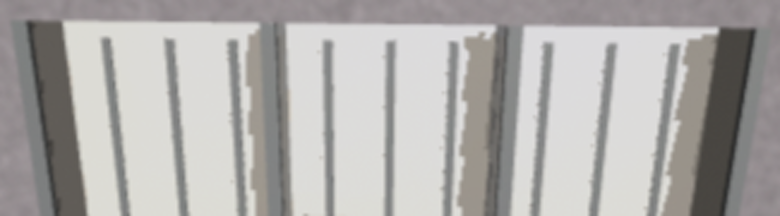

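```bash
python3 - <<'E'
from h import *
c=load("wrist2")
y=-1.509;h=np.array([np.cos(y),np.sin(y),0]);n=np.array([*(np.sin(.14)*h[:2]),np.cos(.14)])
O=np.array([.578,-.024,.052]);tcp=np.array([.5734,.0625,.1544]);ry=np.cross(n,h*np.cos(.14)-np.array([0,0,np.sin(.14)]))
xr=h*np.cos(.14)-np.array([0,0,np.sin(.14)])
for name,z,pts in(("deck",0,[(213.8,105),(300.3,105),(215.3,150),(297.6,150)]),("top",.024,[(210,105),(305.7,105),(211.8,150),(302.8,150)]),("upper edge",0,[(125,94),(213,95),(301,96.5),(396,97)])):
    for u,v in pts:
        o,d=ray(c,u,v);P=o+d*((O+z*n-o)@n)/(d@n);q=P-tcp
        print(name,u,v,"world",P.round(4),"from tcp: along",(q@xr).round(4),"across",(q@ry).round(4),"up",(q@n).round(4))
print(c["pose"].round(3), "ry",ry.round(3))
# tool axis direction check on pot lid
print([onz(c,255,291,.19)])
E
```

```text
deck 213.8 105 world [0.5366 0.1469 0.0764] from tcp: along -0.0747 across -0.0315 up -0.0893
deck 300.3 105 world [0.6022 0.1511 0.0764] from tcp: along -0.075 across 0.0342 up -0.0893
deck 215.3 150 world [0.5384 0.1128 0.0716] from tcp: along -0.0403 across -0.0318 up -0.0893
deck 297.6 150 world [0.604  0.1171 0.0716] from tcp: along -0.0406 across 0.0339 up -0.0893
top 210 105 world [0.5374 0.1443 0.1003] from tcp: along -0.0755 across -0.0309 up -0.0653
top 305.7 105 world [0.6025 0.1486 0.1003] from tcp: along -0.0757 across 0.0343 up -0.0653
top 211.8 150 world [0.5391 0.1138 0.096 ] from tcp: along -0.0447 across -0.031 up -0.0653
top 302.8 150 world [0.6041 0.1181 0.096 ] from tcp: along -0.0449 across 0.0341 up -0.0653
upper edge 125 94 world [0.4698 0.1504 0.0775] from tcp: along -0.0825 across -0.098 up -0.0893
upper edge 213 95 world [0.5358 0.154  0.0774] from tcp: along -0.082 across -0.0319 up -0.0893
upper edge 301 96.5 world [0.602  0.1572 0.0773] from tcp: along -0.0811 across 0.0344 up -0.0893
upper edge 396 97 world [0.6736 0.1615 0.0773] from tcp: along -0.081 across 0.1061 up -0.0893
[[ 0.998 -0.064 -0.012  0.569]
 [ 0.065  0.981  0.182  0.124]
 [ 0.    -0.182  0.983  0.307]
 [ 0.     0.     0.     1.   ]] ry [ 0.998  0.062 -0.   ]
[array([0.57361073, 0.05885214, 0.19      ])]
```

The lane walls are clear: lane centre is 1.3 mm toward +x of the TCP, and the measured width of 65.7 mm agrees with the 66 mm given. Next: lower along the deck normal to about 10 mm above, then feel for it.

```bash
python3 -m handwheel '0.006 0.01 -0.05 0 0 0 -1; 0.006 0.018 -0.12 0 0 0 -1; 0.006 0.025 -0.17 0 0 0 -1; 0.006 0.029 -0.2 0 0 0 -1; 0.006 0.033 -0.23 0 0 0 -1; 0.006 0.033 -0.23 0 0 0 -1; 0.006 0.033 -0.23 0 0 0 -1'
python3 -m handwheel '0 0.0015 -0.01 0 0 0 -1; 0 0.003 -0.02 0 0 0 -1; 0 0.0036 -0.025 0 0 0 -1; 0 0.0036 -0.025 0 0 0 -1; 0 0.0036 -0.025 0 0 0 -1'
```

```text
t: 6.05
position: [0.5741, 0.0679, 0.1074]
ee_rot: [-3.141, -0.14, 1.634]
ft_force: [0.6, -0.4, -2.0]
width: 0.0613
gripper_force: 29.0
t: 6.55
position: [0.574, 0.0687, 0.1023]
ee_rot: [-3.141, -0.14, 1.634]
ft_force: [0.2, -0.1, -2.7]
width: 0.0612
gripper_force: 29.0
```

```bash
python3 -m handwheel '0 0.0007 -0.005 0 0 0 -1; 0 0.0014 -0.01 0 0 0 -1; 0 0.0014 -0.01 0 0 0 -1; 0 0.0014 -0.01 0 0 0 -1'
python3 -m handwheel '0 0.0007 -0.005 0 0 0 -1;  0 0.0007 -0.005 0 0 0 -1; 0 0.0007 -0.005 0 0 0 -1'
python3 -m handwheel '0 0.0007 -0.005 0 0 0 -1;  0 0.0007 -0.005 0 0 0 -1; 0 0.0007 -0.005 0 0 0 -1'
```

```text
t: 6.95
position: [0.5739, 0.0689, 0.1003]
ee_rot: [-3.141, -0.14, 1.634]
ft_force: [0.1, -1.0, -2.3]
width: 0.061
gripper_force: 29.0
t: 7.25
position: [0.574, 0.0691, 0.0993]
ee_rot: [-3.141, -0.14, 1.634]
ft_force: [0.0, 0.2, -1.6]
width: 0.0612
gripper_force: 29.0
t: 7.55
position: [0.5741, 0.0692, 0.0985]
ee_rot: [-3.141, -0.14, 1.634]
ft_force: [-0.9, -0.8, 0.5]
width: 0.0615
gripper_force: 29.1
```

The force changed from −2.3 to about 0, so the pot is on the deck inside the walls. Release, rise along the normal, step uphill, close the fingers.

```bash
python3 -m handwheel '0 0.0003 -0.002 0 0 0 -1; 0 0.0003 -0.002 0 0 0 -1; 0 0.0003 -0.002 0 0 0 0.6; 0 0.0003 -0.002 0 0 0 0.7; 0 0.0003 -0.002 0 0 0 0.8;  0 0.0003 -0.002 0 0 0 0.8; 0 -0.007 0.05 0 0 0 0.8; 0 -0.021 0.15 0 0 0 0.8; 0 -0.035 0.25 0 0 0 0.8; 0 -0.049 0.35 0 0 0 0.8; 0 -0.049 0.35 0 0 0 0.8; 0 -0.049 0.35 0 0 0 0.8'
python3 -m handwheel '-0.005 0.1 0 0 0 0 -1; -0.01 0.2 0.01 0 0 0 -1; -0.016 0.265 0.035 0 0 0 -1;  -0.016 0.265 0.035 0 0 0 -1; -0.016 0.265 0.035 0 0 0 -1; -0.016 0.265 0.035 0 0 0 -1; -0.016 0.265 0.035 0 0 0 -1; -0.016 0.265 0.035 0 0 0 -1' 30
python3 - <<'E'
from bench import r
import cv2,numpy as np
from h import *
s=r.sense();print(s["t"],np.round(s["position"],4),np.round(s["ee_rot"],3),s["width"])
y=-1.509;h=np.array([np.cos(y),np.sin(y),0]);z=np.array([0,0,1]);n=np.sin(.14)*h+np.cos(.14)*z;x=np.cos(.14)*h-np.sin(.14)*z
tcp=s["position"];print("rack-x of tcp",(tcp-[.5745,.069,.0985])@x-.098,"up",(tcp-[.5745,.069,.0985])@n+.033)
c=r.capture("side");np.savez("side3.npz",**c)
t=r.capture("top");np.savez("top3.npz",**t);print(blobs(t["img"],(22,140,90),(33,255,255),100),blobs(c["img"],(22,140,90),(33,255,255),60))
a=cv2.resize(c["img"][60:270,170:370],(600,630),interpolation=2)[:600];cv2.imwrite("pics/s3.png",a[...,::-1])
E
```

```text
t: 8.75
position: [0.5742, 0.0594, 0.1689]
ee_rot: [3.141, -0.14, 1.634]
ft_force: [-0.5, -0.2, 0.5]
width: 0.0771
gripper_force: 0.0
t: 9.55
position: [0.5708, 0.1117, 0.1752]
ee_rot: [-3.141, -0.14, 1.633]
ft_force: [-0.3, 0.7, 0.1]
width: -0.0001
gripper_force: 0.0
9.55 [0.5708 0.1117 0.1752] [-3.141 -0.14   1.633] -0.00011941303835314906
rack-x of tcp -0.15111599430337264 up 0.10299276514525754
[([202.3, 66.6], [172, 41, 62, 52, 2414]), ([397.2, 81.1], [378, 64, 39, 34, 704]), ([123.1, 120.9], [93, 95, 61, 52, 2294]), ([280.0, 174.9], [276, 164, 10, 23, 166])] [([278.9, 131.0], [261, 121, 41, 21, 518]), ([339.1, 134.3], [312, 123, 56, 24, 726]), ([261.6, 158.7], [252, 151, 20, 16, 263]), ([271.4, 175.8], [251, 168, 33, 17, 326]), ([271.2, 193.2], [261, 187, 23, 11, 125]), ([442.6, 279.0], [432, 246, 31, 48, 503])]
```

View pics/s3.png

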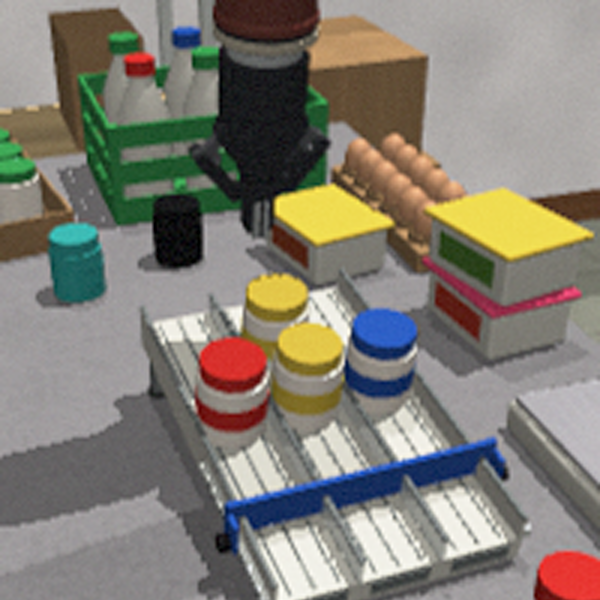

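The side crop shows the new pot standing square in the middle lane at (275, 310), behind the yellow row pot (310, 370). The closed fingers are uphill of both, with the elbows spread high above lid level. Now lower the fingers behind the pot.

```bash
python3 -m handwheel '0 0.01 -0.08 0 0 0 -1; 0 0.022 -0.16 0 0 0 -1; 0 0.034 -0.24 0 0 0 -1; 0 0.045 -0.32 0 0 0 -1; -0.001 0.051 -0.36 0 0 0 -1; -0.001 0.051 -0.36 0 0 0 -1; -0.001 0.051 -0.36 0 0 0 -1'
python3 -m handwheel '0.001 -0.010 -0.0014 0 0 0 -1; 0.001 -0.020 -0.0028 0 0 0 -1; 0.002 -0.030 -0.0042 0 0 0 -1; 0.002 -0.040 -0.0056 0 0 0 -1; 0.003 -0.050 -0.007 0 0 0 -1; 0.003 -0.058 -0.008 0 0 0 -1; 0.004 -0.066 -0.0094 0 0 0 -1; 0.0045 -0.074 -0.0105 0 0 0 -1; 0.005 -0.082 -0.0117 0 0 0 -1; 0.005 -0.09 -0.0128 0 0 0 -1; 0.006 -0.1 -0.014 0 0 0 -1'
```

```text
t: 10.35
position: [0.5708, 0.1226, 0.1036]
ee_rot: [-3.141, -0.14, 1.634]
ft_force: [-0.0, -0.2, 0.2]
width: 0.0001
gripper_force: 0.0
t: 11.45
position: [0.5717, 0.1027, 0.1006]
ee_rot: [-3.141, -0.14, 1.634]
ft_force: [-0.6, 2.0, -0.1]
width: -0.0004
gripper_force: 0.8
```

```bash
python3 -m handwheel '0.001 -0.010 -0.0014 0 0 0 -1; 0.001 -0.020 -0.0028 0 0 0 -1; 0.002 -0.030 -0.0042 0 0 0 -1; 0.002 -0.040 -0.0056 0 0 0 -1; 0.003 -0.050 -0.007 0 0 0 -1; 0.003 -0.06 -0.0084 0 0 0 -1; 0.004 -0.07 -0.0098 0 0 0 -1; 0.005 -0.08 -0.0112 0 0 0 -1; 0.005 -0.09 -0.0126 0 0 0 -1; 0.006 -0.1 -0.014 0 0 0 -1; 0.006 -0.11 -0.0155 0 0 0 -1; 0.007 -0.12 -0.017 0 0 0 -1; 0.008 -0.13 -0.0184 0 0 0 -1; 0.008 -0.14 -0.0198 0 0 0 -1; 0.009 -0.15 -0.0212 0 0 0 -1; 0.01 -0.16 -0.0226 0 0 0 -1; 0.01 -0.17 -0.024 0 0 0 -1; 0.011 -0.18 -0.0254 0 0 0 -1; 0.012 -0.19 -0.0268 0 0 0 -1; 0.012 -0.2 -0.0282 0 0 0 -1'
python3 - <<'E'
from bench import r
from h import *
for n in("side","top"):
    c=r.capture(n);np.savez(n+"4.npz",**c);print(n,blobs(c["img"],(22,140,90),(33,255,255),60),blobs(c["img"],(105,140,60),(125,255,255),60),blobs(c["img"],(0,170,90),(4,255,255),60))
E
```

```text
t: 13.45
position: [0.5742, 0.0625, 0.0948]
ee_rot: [-3.141, -0.14, 1.634]
ft_force: [-0.3, 2.8, 1.7]
width: -0.0002
gripper_force: 1.7
side [([287.1, 131.1], [278, 121, 24, 19, 241]), ([339.2, 134.3], [312, 123, 56, 24, 728]), ([273.1, 176.5], [258, 161, 31, 32, 596]), ([275.7, 200.8], [265, 193, 24, 13, 129]), ([442.5, 279.1], [432, 246, 31, 48, 499])] [([86.3, 98.5], [66, 74, 40, 50, 1526]), ([297.4, 170.6], [287, 163, 22, 17, 288]), ([297.6, 188.4], [290, 184, 18, 8, 83]), ([289.2, 221.7], [245, 206, 93, 39, 839]), ([502.7, 366.2], [491, 350, 21, 34, 577])] [([322.0, 162.9], [315, 155, 14, 17, 71]), ([247.0, 181.0], [237, 173, 22, 18, 299]), ([246.4, 198.8], [235, 194, 24, 9, 103]), ([360.7, 255.5], [349, 244, 25, 24, 490])]
top [([202.3, 66.6], [172, 40, 62, 53, 2417]), ([397.2, 81.1], [378, 64, 39, 35, 702]), ([123.1, 120.9], [93, 95, 61, 52, 2293])] [([3.6, 104.9], [0, 97, 10, 16, 123]), ([317.3, 174.3], [312, 130, 14, 91, 295]), ([499.8, 344.6], [494, 327, 18, 42, 135])] [([437.9, 162.1], [429, 155, 19, 16, 236]), ([2.3, 181.6], [0, 175, 6, 15, 77])]
```

```bash
python3 -m handwheel '0.001 -0.008 -0.0011 0 0 0 -1; 0.001 -0.016 -0.0022 0 0 0 -1; 0.002 -0.024 -0.0034 0 0 0 -1; 0.002 -0.032 -0.0045 0 0 0 -1; 0.003 -0.04 -0.0056 0 0 0 -1; 0.003 -0.048 -0.0067 0 0 0 -1; 0.003 -0.056 -0.0078 0 0 0 -1; 0.004 -0.064 -0.009 0 0 0 -1; 0.004 -0.072 -0.01 0 0 0 -1; 0.005 -0.08 -0.0112 0 0 0 -1; 0.005 -0.088 -0.0123 0 0 0 -1; 0.006 -0.096 -0.0134 0 0 0 -1; 0.006 -0.104 -0.0146 0 0 0 -1; 0.007 -0.112 -0.0157 0 0 0 -1; 0.007 -0.12 -0.0168 0 0 0 -1; 0.008 -0.128 -0.018 0 0 0 -1; 0.008 -0.136 -0.019 0 0 0 -1; 0.009 -0.144 -0.02 0 0 0 -1; 0.009 -0.152 -0.0213 0 0 0 -1; 0.01 -0.16 -0.0224 0 0 0 -1'
python3 - <<'E'
from bench import r
from h import *
s=r.sense();tcp=s["position"];print(tcp.round(4) if hasattr(tcp,'round') else tcp)
c=r.capture("side");np.savez("side5.npz",**c)
y=-1.509;h=np.array([np.cos(y),np.sin(y),0]);z=np.array([0,0,1]);n=np.sin(.14)*h+np.cos(.14)*z;x=np.cos(.14)*h-np.sin(.14)*z;ry=np.cross(n,x)
O=np.array([.5745,.069,.0985])-.033*n+.098*x; print("O",O.round(4),"tcp x",(tcp-O)@x)
t=load("top0"); s0=load("side0")
for k,p in (("plate top, lane mid, top view",(318.5,174.6)),):
    o,d=ray(t,*p);P=o+d*((O+.038*n-o)@n)/(d@n);print(k,((P-O)@x).round(4),((P-O)@ry).round(4))
cv2.imwrite("pics/s5.png",cv2.resize(c["img"][140:270,220:350],(600,600),interpolation=2)[...,::-1])
for xx in(.08,.1,.12):print(xx,"side px of plate top",(np.array(proj(c,O+xx*x+.038*n))-[220,140])*600/130)
E
```

```text
t: 15.55
position: [0.5761, 0.0305, 0.0903]
ee_rot: [-3.141, -0.14, 1.634]
ft_force: [-0.9, 2.8, 1.2]
width: 0.0003
gripper_force: 1.5
[0.5761 0.0305 0.0903]
O [ 0.5802 -0.0233  0.0521] tcp x -0.058731635606817406
plate top, lane mid, top view 0.1035 -0.0044
0.08 side px of plate top [312.64609559 319.68901175]
0.1 side px of plate top [328.8084203  345.20971952]
0.12 side px of plate top [345.52244297 371.60157193]
```

View pics/s5.png

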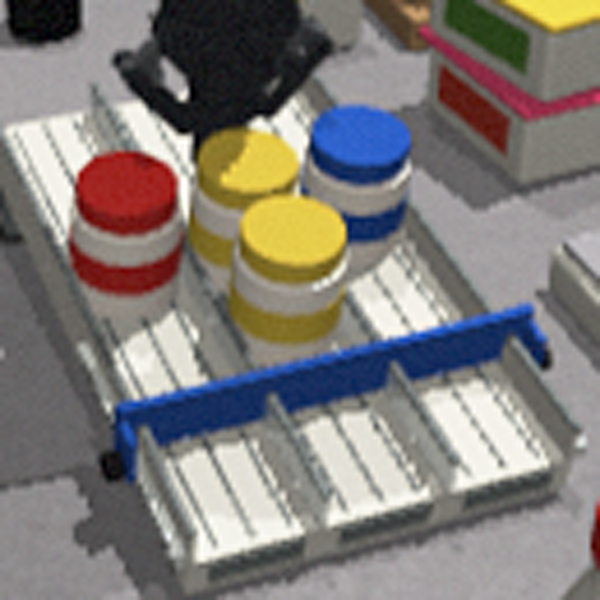

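The side crop shows both yellow pots in contact at (245, 195) and (293, 270), moving together, with red and blue untouched. About 25–30 mm remain to the plate, so I'll go slower.

```bash
python3 -m handwheel '0 -0.005 -0.0007 0 0 0 -1; 0.001 -0.01 -0.0014 0 0 0 -1; 0.001 -0.015 -0.0021 0 0 0 -1; 0.001 -0.02 -0.0028 0 0 0 -1; 0.002 -0.025 -0.0035 0 0 0 -1; 0.002 -0.03 -0.0042 0 0 0 -1; 0.002 -0.035 -0.005 0 0 0 -1; 0.002 -0.04 -0.0056 0 0 0 -1; 0.003 -0.045 -0.0063 0 0 0 -1; 0.003 -0.05 -0.007 0 0 0 -1; 0.003 -0.055 -0.0077 0 0 0 -1; 0.004 -0.06 -0.0084 0 0 0 -1; 0.004 -0.065 -0.009 0 0 0 -1; 0.004 -0.07 -0.0098 0 0 0 -1; 0.005 -0.075 -0.0105 0 0 0 -1; 0.005 -0.08 -0.0112 0 0 0 -1'
python3 -m handwheel '0 -0.003 -0.0004 0 0 0 -1; 0 -0.006 -0.0008 0 0 0 -1; 0 -0.009 -0.0012 0 0 0 -1; 0.001 -0.012 -0.0016 0 0 0 -1; 0.001 -0.015 -0.002 0 0 0 -1'
```

```text
t: 17.2
position: [0.5772, 0.0145, 0.0881]
ee_rot: [-3.141, -0.14, 1.634]
ft_force: [-0.2, 2.5, 0.1]
width: 0.0006
gripper_force: 1.3
t: 17.7
position: [0.5773, 0.0116, 0.0877]
ee_rot: [-3.141, -0.14, 1.634]
ft_force: [-0.1, 1.4, 0.6]
width: -0.0001
gripper_force: 1.2
```

```bash
python3 -m handwheel '0 -0.0025 -0.0004 0 0 0 -1; 0 -0.005 -0.0007 0 0 0 -1; 0 -0.0075 -0.001 0 0 0 -1; 0.001 -0.01 -0.0014 0 0 0 -1' | sed -n 2,4p
python3 -m handwheel '0 -0.0025 -0.0004 0 0 0 -1; 0 -0.005 -0.0007 0 0 0 -1; 0 -0.0075 -0.001 0 0 0 -1' | sed -n 2,4p
```

```text
position: [0.5775, 0.0096, 0.0874]
ee_rot: [-3.141, -0.14, 1.634]
ft_force: [0.1, 1.2, 0.5]
position: [0.5775, 0.0081, 0.0872]
ee_rot: [-3.141, -0.14, 1.634]
ft_force: [0.1, 1.8, -0.7]
```

```bash
python3 -m handwheel '0 -0.0025 -0.0004 0 0 0 -1; 0 -0.005 -0.0007 0 0 0 -1; 0 -0.0075 -0.001 0 0 0 -1' | sed -n 2,4p
```

```text
position: [0.5775, 0.0066, 0.087]
ee_rot: [-3.141, -0.14, 1.634]
ft_force: [-1.2, 1.9, -1.6]
```

```bash
python3 -m handwheel '0 -0.0025 -0.0004 0 0 0 -1; 0 -0.005 -0.0007 0 0 0 -1' | sed -n 2,4p;  python3 -m handwheel '0 -0.0025 -0.0004 0 0 0 -1; 0 -0.005 -0.0007 0 0 0 -1' | sed -n 2,4p
```

```text
position: [0.5775, 0.0056, 0.0869]
ee_rot: [-3.141, -0.14, 1.634]
ft_force: [-0.4, 2.1, -1.0]
position: [0.5776, 0.0055, 0.0869]
ee_rot: [-3.141, -0.141, 1.635]
ft_force: [-0.9, 6.6, 0.5]
```

```bash
python3 -m handwheel '0 -0.0025 -0.0004 0 0 0 -1; 0 -0.005 -0.0007 0 0 0 -1' | sed -n 2,4p; python3 - <<'E'
from bench import r
from h import *
c=r.capture("side");cv2.imwrite("pics/s6.png",cv2.resize(c["img"][150:250,240:340],(600,600),interpolation=2)[...,::-1])
E
```

```text
position: [0.5776, 0.0054, 0.0869]
ee_rot: [-3.141, -0.142, 1.635]
ft_force: [-1.5, 9.0, 1.9]
```

View pics/s6.png

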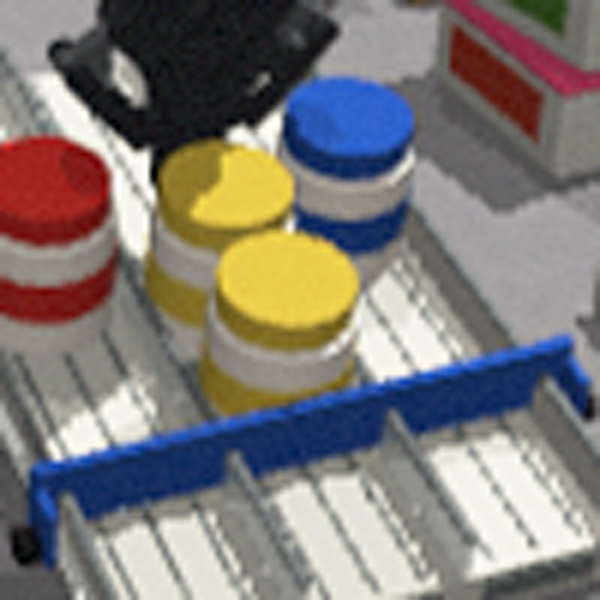

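The force rose from 2 to 9 N with the position stopped: the row is against the plate (front pot at (285, 330), meeting the blue plate). Back off uphill, then rise clear.

```bash
python3 -m handwheel '-0.001 0.01 0.0014 0 0 0 -1; -0.001 0.02 0.0028 0 0 0 -1; -0.003 0.05 0.007 0 0 0 -1; -0.006 0.1 0.014 0 0 0 -1; -0.012 0.2 0.028 0 0 0 -1; -0.018 0.3 0.042 0 0 0 -1; -0.024 0.4 0.056 0 0 0 -1; -0.024 0.4 0.15 0 0 0 -1; -0.024 0.4 0.35 0 0 0 -1; -0.024 0.5 0.55 0 0 0 -1; -0.024 0.7 0.75 0 0 0 -1; -0.024 0.9 0.8 0 0 0 -1; -0.024 0.9 0.8 0 0 0 -1; -0.024 0.9 0.8 0 0 0 -1'
python3 - <<'E'
from bench import r
from h import *
y=-1.509;h=np.array([np.cos(y),np.sin(y),0]);z=np.array([0,0,1]);n=np.sin(.14)*h+np.cos(.14)*z;x=np.cos(.14)*h-np.sin(.14)*z;ry=np.cross(n,x)
O=np.array([.5802,-.0233,.0521])
c=r.capture("top");print(r.sense()["t"])
for k,lo,hi in(("Y",(22,140,90),(33,255,255)),("B",(105,140,60),(125,255,255)),("R",(0,170,90),(4,255,255))):
    for b in blobs(c["img"],lo,hi,60):
        o,d=ray(c,*b[0]);P=o+d*((O+.076*n-o)@n)/(d@n);print(k,b,((P-O)@x).round(4),((P-O)@ry).round(4))
cv2.imwrite("pics/t7.png",cv2.resize(c["img"][120:235,195:355],(800,575),interpolation=2)[...,::-1])
E
```

```text
t: 20.75
position: [0.5723, 0.1856, 0.2468]
ee_rot: [-3.141, -0.14, 1.637]
ft_force: [-0.3, -0.9, -0.6]
width: -0.0001
gripper_force: 0.0
20.8
Y ([202.3, 66.6], [172, 41, 62, 52, 2416]) -0.1756 0.2767
Y ([397.2, 81.1], [378, 64, 39, 34, 704]) 0.3298 0.224
Y ([116.3, 120.8], [93, 95, 53, 52, 1681]) -0.3856 0.1506
Y ([285.6, 174.3], [275, 163, 24, 23, 411]) 0.0081 -0.0023
Y ([309.3, 172.9], [299, 162, 22, 23, 381]) 0.0685 -0.0028
B ([3.5, 104.9], [0, 97, 9, 16, 121]) -0.6296 0.1988
B ([314.8, 144.7], [312, 130, 7, 34, 109]) 0.0896 0.0673
B ([272.1, 147.0], [262, 137, 21, 21, 365]) -0.0196 0.0676
B ([319.8, 202.4], [317, 183, 9, 38, 127]) 0.088 -0.0779
B ([499.8, 344.6], [494, 327, 18, 42, 137]) 0.5263 -0.4767
R ([437.9, 162.2], [429, 155, 19, 16, 235]) 0.4171 0.0028
R ([2.3, 181.6], [0, 175, 7, 15, 78]) -0.6373 0.0237
R ([276.9, 203.3], [267, 192, 21, 23, 364]) -0.02 -0.0719
```

View pics/t7.png

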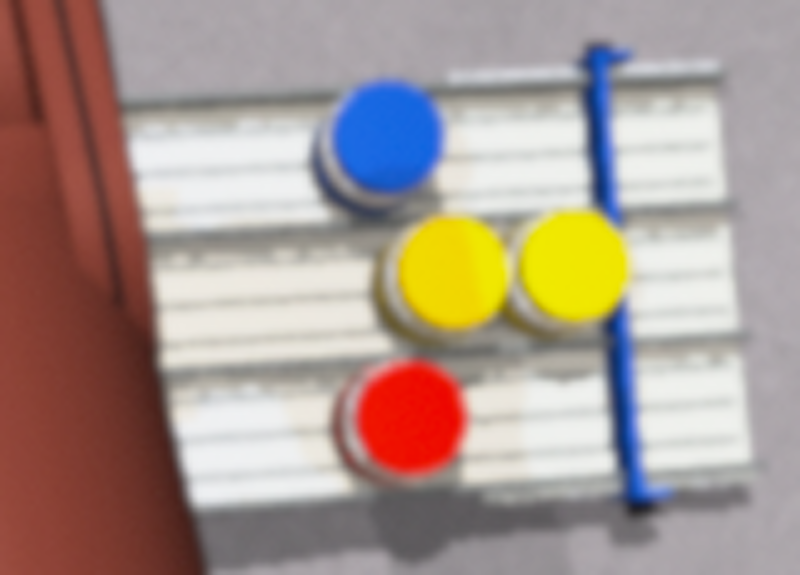

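The top crop shows the two yellow pots touching at (455, 270) and (575, 265), the front one against the plate. Blue and red haven't moved, and the arm is clear. Handing in.

```bash
python3 -c "
from bench import r
print(r.close_job())"
```

```text
the job is handed in; nothing more can be done
None
```

The job is handed in at about 21 s: the new yellow pot is in the middle lane, close behind the row pot, which rests against the stop plate; the highest force I read was 9 N at the wrist, and the red and blue pots did not move.

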